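# Tension the torsion gauge to its index

## Task

Turn the tension knob of the torsion gauge (the tall bar-shaped one, not the small round zero knob) clockwise until the tip of the sprung beam stands opposite the index rider on the scale, then let go. Set it with the knob alone: do not push the beam, and leave the rider and the zero knob as they are.

Things in the scene. Friction and masses are not known exactly. Their poses are not given: they have to be found in the camera images.
- tension_knob: Tall black bar knob on the far, grey housing of the gauge (fixed, 210 x 200 mm). Origin: on its axis at the housing top, 52 mm over the worktop; z up. Upright bar 46 mm long (body x), 14 mm thick (y: pinch here), 6 to 46 mm above the origin, on a 34 mm foot 7 mm high. Turns about z; clockwise from above tightens, 0.1 Nm, stays where left; at most 1.5 rad needed, stop 1.8 rad from slack.
- beam: Sprung steel beam: level strip 130 mm long, 9 mm wide, 33 mm above the worktop, sweeping over the scale on the robot's side. Origin: its pivot in the housing; x points along the beam from pivot to tip, z up. 1 rad of tension knob turns it 0.5 rad in the same sense (clockwise from above): the tip moves 65 mm per rad of knob, to the robot's left.
- beam_tip (a point): The free end of the beam, on its centre line, 130 mm from the pivot, 33 mm above the worktop. (A tall fixed burette stand rises to the left of the gauge, its rod about 0.49 m ahead of the robot and 0.31 m to its left: keep the arm on the near side of it.)
- index_mark (a point): Where the beam's tip shall come: in front of the index rider's tooth, 130 mm from the pivot, 33 mm above the worktop. The rider is a steel block (18 x 20 x 20 mm) with a thumbscrew on top, at the scale's outer edge just beyond the tip's path, left of the beam at the start; its 3 mm tooth points at the pivot. It slides along the scale if knocked.
- zero_knob (a joint): Small round fluted black knob (26 mm diameter, 14 mm high) on the same housing, 123 mm to the left of the tension knob; its angle in rad, 0 at the start. Not to be turned.

How it is judged:
At the end, for the whole second after the job is handed in: The beam's tip rests within 12 mm, sideways, of the place in front of the index rider's tooth, and the beam is still (horizontal distance between beam_tip and index_mark below 0.012 m and angular speed of beam below 0.05 rad/s); the robot touches nothing.
It fails at once if the beam is pushed directly (more than 2 N) (contact force between beam and anything else above 2 N).
It fails at once if the index rider is shifted by more than 10 mm (distance of index_mark from where it was at the start of the episode above 0.01 m).
It fails at once if the zero knob is turned by more than 0.2 rad (value of joint zero_knob above 0.2 rad or value of joint zero_knob below -0.2 rad).
It also fails if it takes over 35 s, if anything falls off the work surface, if the arm or the gripper's body presses on something with over 40 N, if the wrist force passes 120 N, or if a joint passes its speed limit or range.

## Robot

A 7-joint arm with a two-finger parallel gripper is mounted at the origin on a cart in front of the work surface, level with it; the furniture and walls round the work are solid. World frame = base frame: x ahead of the robot, y to its left, z up, the work surface at z = 0. Lengths are in m, angles in rad, forces in N, time in s.
With the tool pointing down it reaches from about 0.4 to 0.85 m from the base axis. Payload 4.5 kg.
Tool frame: the origin (TCP) lies midway between the tips of the shut fingers; the grasp point (between the pads) lies behind it (r.grip_point_offset is the z of the grasp point in the tool frame, in m); z points along the fingers, y is the line along which they close (so a half turn about z gives the same grasp; the last joint's range is limited). The gripper opens to 88 mm and grips with 3 to 60 N. Pads are 18 mm wide; open, the fingers measure 123 mm over their backs; the gripper's body (75 mm by 187 mm) begins 45 mm behind the grasp point.
Start: joints at [1.28, 0.689, -0.195, 1.565, 0.157, 0.902, -0.215], TCP at [0.199, -0.592, 0.239] pointing down, gripper open.
Joint ranges: [-3.01, 3.01], [-0.46, 2.08], [-1.47, 1.51], [0.13, 2.56], [-1, 4.14], [0.04, 2.09], [-2.66, 2.66]. Speed limits (rad/s): [2.57, 2.57, 3.14, 3.14, 3.14, 3.14, 3.14].

## Interface

Orientations are given as a unit quaternion [x, y, z, w].
In Python, from plant import r, optics, workorder gives the robot as it stands.
- The arm moves only by the shell command python3 -m creep 'ROWS' [FORCE]. ROWS is JSON, a list of rows, each an object of numbers: "grip": the gripper command: -1 is shut, 1 is fully open, values between are in proportion; "tx", "ty", "tz": the shift along the tool's x, y, z in cm; "spin": the turn about the tool's z in degrees. In form: [{"grip": .., "tx": .., "ty": .., "tz": .., "spin": ..}, ...]. A call has 1 to 8 rows; each row shifts and turns the commanded pose from where the row before left it, along the tool's axes as they then stand; what a row does not reach is not made up. A row lasts 1/12 s, in which the tool goes at most 41.7 mm and 7.16 degrees, less where a joint would pass 70% of its speed; a pose out of reach is approached as far as the arm can. A call with a gripper value outside its range is refused whole. The fingers move at their own pace and stop on an object; FORCE is the grip in N (left out, the last holds). Time passes only in rows, so rows that do not move let the fingers close. It gives the time, the measured TCP pose, the force, the opening and the grip force at its end, in the units of the state.
- r.get_state(): the state, without advancing time (a new reading comes with each control period).
- optics.snapshot(name): name is "scene" or "side" or "wrist"; returns (picture, depth): 420x560x3 uint8, red, green, blue; 420x560 float32, m along the optical axis (not along the pixel's ray), 0 where there is no reading.
- optics.get_calibration(name): a dict with "fx", "fy", "cx", "cy" (pixels), "extrinsics" (4x4, takes a point from world to camera coordinates). Camera axes: x right, y down, z forward; pixel columns grow to the right and rows downward; lengths in m; the calibration is good to about 2 mm. A picture is of the moment at which its call begins: read the wrist's pose just before it. get_calibration takes no time and is no camera call; for the wrist camera it gives the pose at the moment of the call.
- workorder.finish_job(): hands the job in; it is judged then, once.
The state is a dict: "clock": time; "q": joint angles; "qd": joint speeds; "joint_torque": joint torques, N m; "tool_pos": TCP position; "eef_rot": TCP orientation; "contact_force": force on the tool from outside, world axes, zero at the start; "moment": the same for the moment, N m; "opening": opening from 0.0 (shut) to 1.0 (fully open); "finger_force": force on a finger pad.
Only numpy, scipy, OpenCV 4.12 (cv2) and the standard library are available. Lean on these libraries where they do the work, as an engineer would, in place of code of your own. Each camera call takes 0.05 s, during which the arm holds its last target. There are 200 camera calls.

## Working session

There is one attempt and no reset: what is moved stays moved. The work goes in short steps, Python scripts to look and compute and a shell command to move; the robot and the scene stay as the last step left them, time stands still between calls to the robot, and variables do not carry over. Pictures are saved under pics/ and viewed, at most 10 in all, crops included, and the job is handed in when it is done.

```bash
mkdir -p pics; ls
python3 - <<'E'
from plant import r, optics
import cv2, numpy as np
s=r.get_state(); print(s['clock'],s['tool_pos'],s['eef_rot'],s['opening'],r.grip_point_offset)
for n in ['scene','side']:
    p,d=optics.snapshot(n); cv2.imwrite(f'pics/{n}0.png',p[:,:,::-1]); np.savez(f'pics/{n}0.npz',p=p,d=d)
    c=optics.get_calibration(n); print(n,c['fx'],c['cx'],c['cy'],np.round(c['extrinsics'],3).tolist())
E
```

```text
pics
0.0 [ 0.19920373 -0.59172664  0.23789643] [ 9.86832546e-01  1.61742564e-01 -2.20258717e-04 -9.05675486e-04] 1.0012420209875135 -0.0187
scene 515.6898367145911 283.577484869584 213.59461332489278 [[0.57, -0.822, 0.005, -0.385], [-0.637, -0.445, -0.629, 0.363], [0.519, 0.355, -0.777, 0.652], [0.0, 0.0, 0.0, 1.0]]
side 515.3949278449667 283.52474101823395 207.79028716221205 [[1.0, 0.025, 0.01, -0.552], [0.02, -0.428, -0.903, 0.04], [-0.018, 0.903, -0.429, 0.95], [0.0, 0.0, 0.0, 1.0]]
```

View pics/scene0.png

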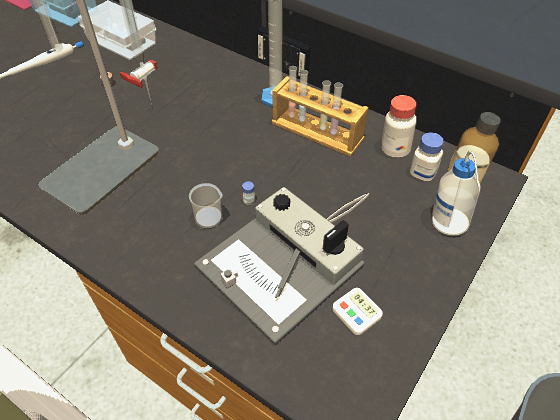

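View pics/side0.png

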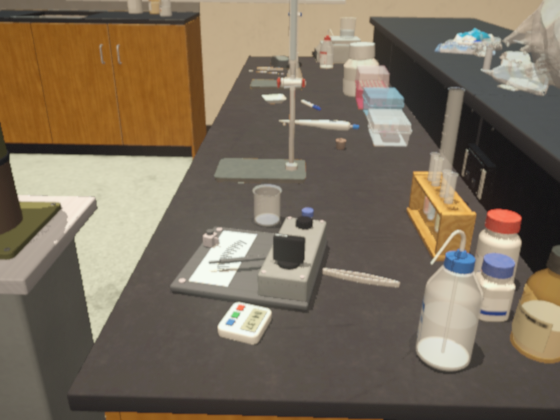

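The scene view shows the tension knob at about (336,237), the zero knob at (282,201), the beam tip near (278,297) and the rider at (229,278). Next I'll measure them with depth.

```bash
cat > h.py <<'E'
import numpy as np, cv2
from plant import r, optics
def world(d,c):
    v,u=np.mgrid[:d.shape[0],:d.shape[1]]
    P=np.stack([(u-c['cx'])/c['fx']*d,(v-c['cy'])/c['fy']*d,d],-1)
    E=np.array(c['extrinsics']); return (P-E[:3,3])@E[:3,:3]
def ray(u,v,z,c):
    E=np.array(c['extrinsics']); R=E[:3,:3]; o=-R.T@E[:3,3]
    k=R.T@np.array([(u-c['cx'])/c['fx'],(v-c['cy'])/c['fy'],1]); return o+k*(z-o[2])/k[2]
E
python3 - <<'E'
from h import *
f=np.load('pics/scene0.npz'); p,d=f['p'],f['d']; c=optics.get_calibration('scene')
W=world(d,c); g=p.max(2)
for nm,(u0,u1,v0,v1),zr in [('knob top',(318,355,215,260),(.088,.106)),('knob up',(318,355,215,260),(.065,.106)),('zero',(270,294,190,212),(.058,.075)),('rider',(215,242,262,292),(.012,.06))]:
    m=np.zeros(d.shape,bool); m[v0:v1,u0:u1]=1
    m&=(W[...,2]>zr[0])&(W[...,2]<zr[1])
    if nm!='rider': m&=g<70
    X=W[m]; (cx,cy),wh,a=cv2.minAreaRect(X[:,:2].astype(np.float32)); print(nm,m.sum(),X.mean(0).round(4),'rect',round(cx,4),round(cy,4),np.round(wh,4),round(a,1),'z',X[:,2].min().round(3),X[:,2].max().round(3))
for n,u,v,z in [('tip',278,297,.033),('beam root',299,250,.033),('rider',229,278,.02)]: print(n,ray(u,v,z,c).round(4))
cv2.imwrite('pics/crop0.png',cv2.resize(p[180:345,185:375,::-1],None,fx=4,fy=3.6,interpolation=cv2.INTER_CUBIC))
E
```

```text
knob top 228 [ 0.56   -0.1809  0.0953] rect 0.5606 -0.1797 [0.0145 0.0469] 81.3 z 0.088 0.1
knob up 414 [ 0.5573 -0.1816  0.0868] rect 0.5605 -0.1799 [0.0149 0.0469] 81.2 z 0.065 0.1
zero 169 [ 0.5828 -0.0602  0.0641] rect 0.5836 -0.0593 [0.0269 0.0259] 9.2 z 0.058 0.068
rider 724 [ 0.4338 -0.0591  0.0198] rect 0.4341 -0.0565 [0.0579 0.0437] 37.6 z 0.012 0.045
tip [ 0.4409 -0.1526  0.033 ]
beam root [ 0.5335 -0.1301  0.033 ]
rider [ 0.4301 -0.0628  0.02  ]
```

View pics/crop0.png

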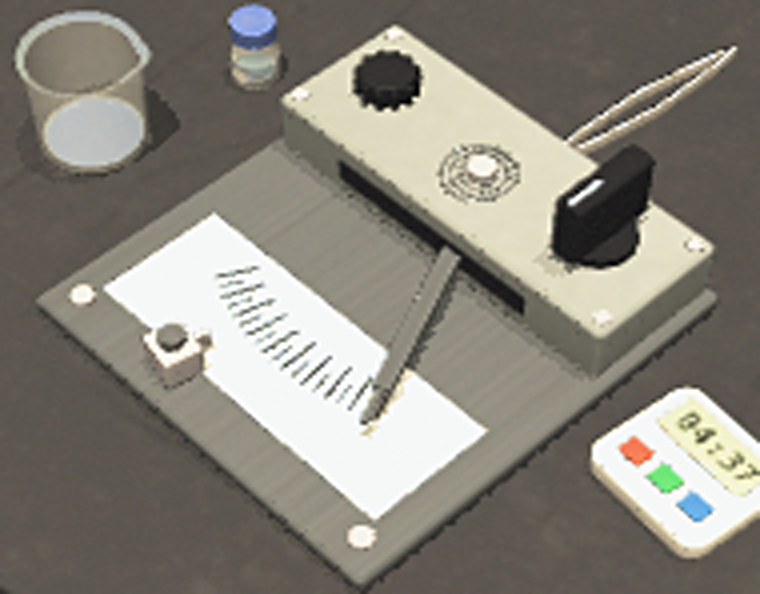

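The crop shows the tension knob's bar, the pivot hub at about px (305,226), the beam tip at (277.5,296.7) and the rider's tooth at about (236.7,274). Now I'll work out the geometry and the first move.

Run:
```python
from h import *
from scipy.spatial.transform import Rotation as Ro
c=optics.get_calibration('scene'); s=r.get_state()
f=np.load('pics/scene0.npz'); W=world(f['d'],c)
hub=ray(305,225.8,.054,c); tip=ray(277.5,296.7,.033,c); root=ray(298.5,251,.033,c); tooth=ray(236.7,273.9,.03,c); rid=ray(228.5,279,.02,c)
top=ray(229,273,.045,c)
print(hub,W[226,305],tip,root,tooth,top)
print('len',np.linalg.norm((tip-hub)[:2]), 'tooth',np.linalg.norm((tooth-hub)[:2]),'top',np.linalg.norm((top-hub)[:2]))
a=lambda p:np.degrees(np.arctan2(*(p-hub)[1::-1]))
print('ang tip',a(tip),'root',a(root),'tooth',a(tooth),'top',a(top))
R=Ro.from_quat(s['eef_rot']).as_matrix(); print(R.round(3))
print('shift tool cm',100*R.T@(np.array([.5605,-.1798,.238])-s['tool_pos']))
m=(W[...,2]>.15)&(W[...,0]>.1)&(W[...,0]<.75)&(W[...,1]<.1); print('tall near',m.sum(), W[m].min(0) if m.any() else '')
```

```text
[ 0.5677016  -0.11870698  0.054     ] [ 0.56335775 -0.12128495  0.05999526] [ 0.44085476 -0.15164771  0.033     ] [ 0.53134367 -0.13056231  0.033     ] [ 0.43884346 -0.07268886  0.03      ] [ 0.42629098 -0.06834988  0.045     ]
len 0.1310542328336333 tooth 0.1368286816668998 top 0.15010929789013452
ang tip -165.44247870038413 root -161.94027549028306 tooth 160.34721591390905 top 160.3989049519439
[[ 0.948  0.319 -0.001]
 [ 0.319 -0.948  0.001]
 [-0.    -0.002 -1.   ]]
shift tool cm [ 4.73899107e+01 -2.75149398e+01  3.90823348e-02]
tall near 988 [ 0.11256401 -0.38636835  0.151512  ]
```

```bash
python3 - <<'E'
from h import *
c=optics.get_calibration('scene'); f=np.load('pics/scene0.npz'); W=world(f['d'],c)
m=(W[...,2]>.13)&(W[...,0]>.0)&(W[...,0]<.8)&(W[...,1]<.15)&(f['d']>0)
n,l,st,_=cv2.connectedComponentsWithStats(m.astype(np.uint8))
for i in range(1,n):
    if st[i,4]>15: X=W[l==i]; print(st[i],X.min(0).round(3),X.max(0).round(3))
E
python3 -m creep '[{"grip":1,"tx":2,"ty":-1,"tz":-2},{"grip":1,"tx":3.5,"ty":-2,"tz":-1},{"grip":1,"tx":3.5,"ty":-2},{"grip":1,"tx":3.5,"ty":-2}]' 20
```

```text
[453 151  26  36 417] [ 0.718 -0.332  0.13 ] [ 0.782 -0.279  0.177]$[0]: bad value
```

The only tall thing near the path is the bottle, at (0.75,-0.30), so the way is clear. The row format was refused, so I'll give every field.

```bash
python3 -m creep '[{"grip":1,"tx":2,"ty":-1,"tz":-2,"spin":0},{"grip":1,"tx":3.5,"ty":-2,"tz":-1,"spin":0},{"grip":1,"tx":3.5,"ty":-2,"tz":0,"spin":0},{"grip":1,"tx":3.5,"ty":-2,"tz":0,"spin":0}]' 20
```

```text
clock: 0.43
tool_pos: [0.2964, -0.4852, 0.2691]
eef_rot: [0.987, 0.161, 0.0, 0.0]
contact_force: [1.0, -0.0, -0.7]
opening: 0.999
finger_force: 0.0
```

```bash
python3 -m creep '[{"grip":1,"tx":3.5,"ty":-2.05,"tz":0,"spin":0},{"grip":1,"tx":3.5,"ty":-2.05,"tz":0,"spin":0},{"grip":1,"tx":3.5,"ty":-2.05,"tz":0,"spin":0},{"grip":1,"tx":3.5,"ty":-2.05,"tz":0,"spin":0},{"grip":1,"tx":3.5,"ty":-2.05,"tz":0,"spin":0},{"grip":1,"tx":3.5,"ty":-2.05,"tz":0,"spin":0},{"grip":1,"tx":3.5,"ty":-2.05,"tz":0,"spin":0},{"grip":1,"tx":3.5,"ty":-2.05,"tz":0,"spin":0}]'
python3 -m creep '[{"grip":1,"tx":3.5,"ty":-2.05,"tz":0,"spin":0},{"grip":1,"tx":3.4,"ty":-2.05,"tz":0,"spin":0},{"grip":1,"tx":0,"ty":0,"tz":0,"spin":-7},{"grip":1,"tx":0,"ty":0,"tz":0,"spin":-7},{"grip":1,"tx":0,"ty":0,"tz":0,"spin":-7},{"grip":1,"tx":0,"ty":0,"tz":0,"spin":-7},{"grip":1,"tx":0,"ty":0,"tz":0,"spin":-7},{"grip":1,"tx":0,"ty":0,"tz":0,"spin":-7}]'
python3 -c "
from plant import r
print(r.get_state()['q'].round(3))"
```

```text
clock: 1.1
tool_pos: [0.5093, -0.2396, 0.2685]
eef_rot: [0.987, 0.162, -0.0, -0.0]
contact_force: [0.7, -0.7, -0.3]
opening: 0.998
finger_force: 0.0
clock: 1.77
tool_pos: [0.5606, -0.1804, 0.2683]
eef_rot: [0.862, 0.507, -0.0, -0.0]
contact_force: [-0.4, -0.2, 1.3]
opening: 1.001
finger_force: 0.0
[ 0.455  0.623 -0.383  1.636  0.274  0.937 -0.533]
```

```bash
python3 -m creep '[{"grip":1,"tx":0,"ty":0,"tz":0,"spin":-7},{"grip":1,"tx":0,"ty":0,"tz":0,"spin":-7},{"grip":1,"tx":0,"ty":0,"tz":0,"spin":-7},{"grip":1,"tx":0,"ty":0,"tz":0,"spin":-7},{"grip":1,"tx":0,"ty":0,"tz":0,"spin":-7},{"grip":1,"tx":0,"ty":0,"tz":0,"spin":-7},{"grip":1,"tx":0,"ty":0,"tz":0,"spin":-7},{"grip":1,"tx":0,"ty":0,"tz":0,"spin":-7}]'
python3 -m creep '[{"grip":1,"tx":0,"ty":0,"tz":0,"spin":-7},{"grip":1,"tx":0,"ty":0,"tz":0,"spin":-7},{"grip":1,"tx":0,"ty":0,"tz":0,"spin":-7},{"grip":1,"tx":0,"ty":0,"tz":0,"spin":-7},{"grip":1,"tx":0,"ty":0,"tz":0,"spin":-7},{"grip":1,"tx":0,"ty":0,"tz":0,"spin":-7},{"grip":1,"tx":0,"ty":0,"tz":0,"spin":-7},{"grip":1,"tx":0,"ty":0,"tz":0,"spin":-5.7}]'
python3 -m creep '[{"grip":1,"tx":0,"ty":0,"tz":0,"spin":0},{"grip":1,"tx":0,"ty":0,"tz":0,"spin":0}]'
python3 - <<'E'
from h import *
from scipy.spatial.transform import Rotation as Ro
s=r.get_state(); c=optics.get_calibration('wrist'); p,d=optics.snapshot('wrist'); np.savez('pics/w1.npz',p=p,d=d); cv2.imwrite('pics/w1.png',p[:,:,::-1])
R=Ro.from_quat(s['eef_rot']).as_matrix(); print(s['tool_pos'],R.round(3).tolist(),s['q'].round(2))
W=world(d,c); D=np.hypot(W[...,0]-.56,W[...,1]+.18)
m=(D<.045)&(W[...,2]>.065)&(W[...,2]<.106)
X=W[m]; rr=cv2.minAreaRect(X[:,:2].astype(np.float32)); print(m.sum(),rr,X[:,2].max())
E
```

```text
clock: 2.43
tool_pos: [0.5605, -0.1806, 0.2683]
eef_rot: [0.523, 0.852, -0.0, -0.0]
contact_force: [-0.9, -0.4, -0.1]
opening: 0.999
finger_force: 0.0
clock: 3.1
tool_pos: [0.5605, -0.1807, 0.2682]
eef_rot: [0.073, 0.997, -0.0, -0.001]
contact_force: [0.2, -0.3, -0.2]
opening: 1.003
finger_force: 0.0
clock: 3.27
tool_pos: [0.5606, -0.1806, 0.2682]
eef_rot: [0.077, 0.997, 0.0, -0.0]
contact_force: [0.5, 0.8, -0.3]
opening: 1.002
finger_force: 0.0
[ 0.5606271  -0.18056187  0.26823265] [[-0.988, 0.154, -0.001], [0.154, 0.988, 0.0], [0.001, 0.0, -1.0]] [ 0.73  0.74 -0.91  1.62  0.64  1.11  1.06]
786 ((0.5603045225143433, -0.1805402934551239), (0.013977441005408764, 0.04632825776934624), 78.64739227294922) 0.10070553381106734
```

View pics/w1.png

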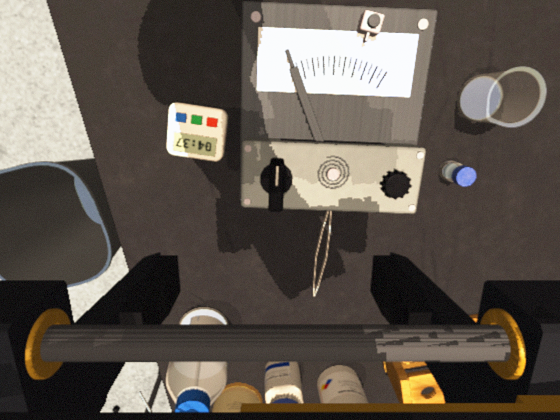

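The wrist view shows the knob bar at (277,182), the hub at (333,174), the beam tip at (288,51) and the rider's tooth at (366,40). The grasp pose checks out, to within 2.4° of spin. I'll measure the beam angle here, then descend.

```bash
python3 - <<'E'
from h import *
c=optics.get_calibration('wrist')
hub=ray(333,174,.056,c)
for n,u,v,z in [('tip',288,51,.033),('tooth',366,39,.03),('rider top',373,20,.045)]:
    q=ray(u,v,z,c); e=(q-hub)[:2]; print(n,q.round(4),np.linalg.norm(e).round(4),np.degrees(np.arctan2(e[1],e[0])).round(1)%360)
print(hub)
E
python3 -m creep '[{"grip":0,"tx":0,"ty":0,"tz":2,"spin":2.3},{"grip":0,"tx":0,"ty":0,"tz":3,"spin":0},{"grip":0,"tx":0,"ty":0,"tz":3,"spin":0},{"grip":0,"tx":0,"ty":0,"tz":3,"spin":0},{"grip":0,"tx":0,"ty":0,"tz":2,"spin":0},{"grip":0,"tx":0,"ty":0,"tz":0,"spin":0}]'
```

```text
tip [ 0.4397 -0.1491  0.033 ] 0.1283 192.5
tooth [ 0.4404 -0.0709  0.03  ] 0.1344 158.0
rider top [ 0.4269 -0.0669  0.045 ] 0.1484 158.5
[ 0.56496873 -0.12130714  0.056     ]
clock: 3.82
tool_pos: [0.5579, -0.1807, 0.1347]
eef_rot: [0.097, 0.995, -0.0, -0.004]
contact_force: [-0.7, 0.0, 0.2]
opening: 0.568
finger_force: 0.0
```

```bash
python3 -m creep '[{"grip":0,"tx":-0.1,"ty":0,"tz":2.5,"spin":0},{"grip":0,"tx":0,"ty":0,"tz":2.2,"spin":0},{"grip":0,"tx":0,"ty":0,"tz":1.5,"spin":0},{"grip":0,"tx":0,"ty":0,"tz":0.5,"spin":0},{"grip":0,"tx":0,"ty":0,"tz":0,"spin":0},{"grip":0,"tx":0,"ty":0,"tz":0,"spin":0}]'
```

```text
clock: 4.32
tool_pos: [0.5627, -0.1805, 0.0728]
eef_rot: [0.096, 0.995, 0.0, 0.001]
contact_force: [0.2, 0.1, -0.2]
opening: 0.5
finger_force: 0.0
```

```bash
python3 -m creep '[{"grip":0,"tx":0.2,"ty":0,"tz":0.6,"spin":0},{"grip":0,"tx":0,"ty":0,"tz":0,"spin":0},{"grip":-1,"tx":0,"ty":0,"tz":0,"spin":0},{"grip":-1,"tx":0,"ty":0,"tz":0,"spin":0},{"grip":-1,"tx":0,"ty":0,"tz":0,"spin":0},{"grip":-1,"tx":0,"ty":0,"tz":0,"spin":0},{"grip":-1,"tx":0,"ty":0,"tz":0,"spin":0},{"grip":-1,"tx":0,"ty":0,"tz":0,"spin":0}]' 25
```

```text
clock: 4.98
tool_pos: [0.5603, -0.1794, 0.0659]
eef_rot: [0.096, 0.995, 0.001, 0.0]
contact_force: [0.7, 2.3, 1.2]
opening: 0.156
finger_force: 25.0
```

```bash
python3 -m creep '[{"grip":-1,"tx":0,"ty":0,"tz":0,"spin":3},{"grip":-1,"tx":0,"ty":0,"tz":0,"spin":5},{"grip":-1,"tx":0,"ty":0,"tz":0,"spin":5},{"grip":-1,"tx":0,"ty":0,"tz":0,"spin":5},{"grip":-1,"tx":0,"ty":0,"tz":0,"spin":5},{"grip":-1,"tx":0,"ty":0,"tz":0,"spin":5},{"grip":-1,"tx":0,"ty":0,"tz":0,"spin":5},{"grip":-1,"tx":0,"ty":0,"tz":0,"spin":5}]'
python3 -m creep '[{"grip":-1,"tx":0,"ty":0,"tz":0,"spin":5},{"grip":-1,"tx":0,"ty":0,"tz":0,"spin":5},{"grip":-1,"tx":0,"ty":0,"tz":0,"spin":5},{"grip":-1,"tx":0,"ty":0,"tz":0,"spin":5},{"grip":-1,"tx":0,"ty":0,"tz":0,"spin":0},{"grip":-1,"tx":0,"ty":0,"tz":0,"spin":0}]'
python3 - <<'E'
from h import *
p,d=optics.snapshot('scene'); np.savez('pics/s2.npz',p=p,d=d)
cv2.imwrite('pics/crop2.png',cv2.resize(p[180:345,185:375,::-1],None,fx=4,fy=3.6,interpolation=cv2.INTER_CUBIC))
E
```

```text
clock: 5.65
tool_pos: [0.5609, -0.1784, 0.0659]
eef_rot: [0.416, 0.91, 0.001, 0.0]
contact_force: [0.1, 3.9, -0.9]
opening: 0.158
finger_force: 25.0
clock: 6.15
tool_pos: [0.5614, -0.1781, 0.0659]
eef_rot: [0.565, 0.825, 0.002, 0.0]
contact_force: [3.0, 4.1, -1.5]
opening: 0.155
finger_force: 25.0
```

View pics/crop2.png

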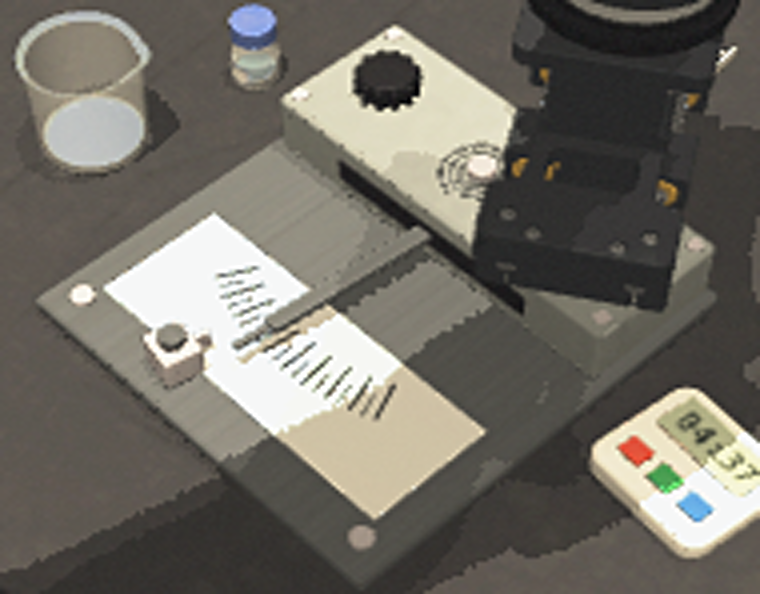

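The tip is now at px (243.8,275.8), just short of the tooth at (236.7,274).

Run:
```python
from h import *
c=optics.get_calibration('scene')
hub=ray(305,225.8,.058,c)
for u,v,z in [(277.5,296.7,.033),(243.8,275.8,.033),(236.7,273.9,.033),(236.7,273.9,.03)]:
    q=ray(u,v,z,c); e=(q-hub)[:2]; print(q.round(4),np.linalg.norm(e).round(4),np.degrees(np.arctan2(e[1],e[0])).round(1)%360)
```

```text
[ 0.4409 -0.1516  0.033 ] 0.1281 194.2
[ 0.4411 -0.0855  0.033 ] 0.1287 164.3
[ 0.4375 -0.074   0.033 ] 0.1357 160.1
[ 0.4388 -0.0727  0.03  ] 0.1349 159.3
```

```bash
python3 -m creep '[{"grip":-1,"tx":0,"ty":0,"tz":0,"spin":4},{"grip":-1,"tx":0,"ty":0,"tz":0,"spin":4},{"grip":-1,"tx":0,"ty":0,"tz":0,"spin":2},{"grip":-1,"tx":0,"ty":0,"tz":0,"spin":0},{"grip":-1,"tx":0,"ty":0,"tz":0,"spin":0},{"grip":-1,"tx":0,"ty":0,"tz":0,"spin":0}]'
python3 -m creep '[{"grip":0,"tx":0,"ty":0,"tz":0,"spin":0},{"grip":0,"tx":0,"ty":0,"tz":0,"spin":0},{"grip":0,"tx":0,"ty":0,"tz":0,"spin":0},{"grip":0,"tx":0,"ty":0,"tz":0,"spin":0},{"grip":0,"tx":0,"ty":0,"tz":-1,"spin":0},{"grip":0,"tx":0,"ty":0,"tz":-3,"spin":0},{"grip":0,"tx":0,"ty":0,"tz":-3,"spin":0},{"grip":0,"tx":0,"ty":0,"tz":-3,"spin":0}]'
python3 -m creep '[{"grip":0,"tx":0,"ty":0,"tz":-3,"spin":0},{"grip":0,"tx":0,"ty":0,"tz":-3,"spin":0},{"grip":0,"tx":0,"ty":0,"tz":0,"spin":0},{"grip":0,"tx":0,"ty":0,"tz":0,"spin":0},{"grip":0,"tx":0,"ty":0,"tz":0,"spin":0}]'
python3 - <<'E'
from h import *
p,d=optics.snapshot('scene')
cv2.imwrite('pics/crop3.png',cv2.resize(p[180:345,185:375,::-1],None,fx=4,fy=3.6,interpolation=cv2.INTER_CUBIC))
E
```

```text
clock: 6.7
tool_pos: [0.5617, -0.1781, 0.0659]
eef_rot: [0.634, 0.773, 0.002, 0.0]
contact_force: [2.4, 4.4, -1.8]
opening: 0.156
finger_force: 25.0
clock: 7.37
tool_pos: [0.5594, -0.1803, 0.1673]
eef_rot: [0.636, 0.772, -0.0, -0.0]
contact_force: [0.9, -0.6, 0.7]
opening: 0.5
finger_force: 0.0
clock: 7.78
tool_pos: [0.5593, -0.1806, 0.2257]
eef_rot: [0.636, 0.772, -0.0, -0.0]
contact_force: [0.2, 0.2, -0.5]
opening: 0.503
finger_force: 0.0
```

View pics/crop3.png

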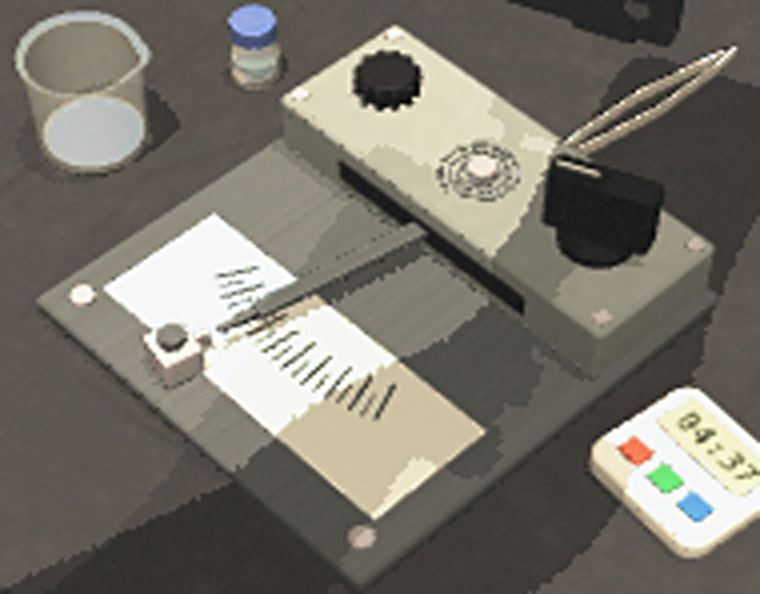

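The beam tip is at crop (216,332), and its line runs straight into the rider's tooth at (207,338). The gripper is clear and the rider hasn't moved.

```bash
python3 -c "
from plant import workorder
print(workorder.finish_job())"
```

```text
the job is handed in; nothing more can be done
None
```

I turned the tension knob clockwise about 68° and let go; the last picture shows the beam tip opposite the rider's tooth, the rider and zero knob looking unmoved, and the gripper clear. The job was handed in at about 8 s of the 35 s, and no verdict came back.

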